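Reset the sampling accessory and hold its cover down on the pin

ROBOT

A 6-joint arm with a two-finger parallel gripper is mounted at the origin on the work surface. World frame = base frame: x ahead of the robot, y to its left, z up, the work surface at z = 0. Lengths are in m, angles in rad, forces in N, time in s.
With the tool pointing down it reaches from about 0.375 to 0.975 m from the base axis. Payload 3.8 kg.
Tool frame: the origin (TCP) lies midway between the tips of the shut fingers; the grasp point (between the pads) lies 19 mm behind it; z points along the fingers, y is the line along which they close (so a half turn about z gives the same grasp; the last joint's range is limited). The gripper opens to 85 mm and grips with 20 to 120 N. Pads are 22 mm wide; open, the fingers measure 114 mm over their backs; the gripper's body (76 mm by 85 mm) begins 54 mm behind the grasp point. The pads swing forward as they close: fully open they stand 13 mm farther back than shut.
Start: joints at [-1.171, 0.264, 1.604, -0, 1.274, -0.037], TCP at [0.286, -0.612, 0.231] pointing down, gripper open.
Joint ranges: [-2.63, 2.63], [-0.94, 2.18], [0.31, 2.57], [-1.31, 4.45], [0, 2.66], [-2.55, 2.55]. Speed limits (rad/s): [2.57, 2.57, 3.14, 3.14, 3.14, 3.14].

INTERFACE

Orientations are given as a rotation vector (axis times angle).
In Python, from workcell import read_state, vision, ticket gives the robot as it stands. The module is installed in compiled form; this text tells all that it offers.
- The arm moves only by the tool jog_arm, never from a script. Its arguments are lists of equal length, an entry for each row: "turn": the turn, a rotation vector about the tool's x, y, z in rad, a list of three; "delta_pos": the shift along the tool's x, y, z in m, a list of three; "gripper": the finger opening in m, from 0 to 0.0854. In form: {"turn": [[rx, ry, rz], ...], "delta_pos": [[dx, dy, dz], ...], "gripper": [gripper, ...]}. A call has 1 to 20 rows; each row shifts and turns the commanded pose from where the row before left it, along the tool's axes as they then stand; what a row does not reach is not made up. A row lasts 1/12 s, in which the tool goes at most 41.7 mm and 7.16 degrees, less where a joint would pass 70% of its speed; a pose out of reach is approached as far as the arm can. A call with a gripper value outside its range is refused whole. The fingers move at their own pace and stop on an object; "grip_force" is the grip in N (left out, the last holds). Time passes only in rows, so rows that do not move let the fingers close. It gives the time, the measured TCP pose, the force, the opening and the grip force at its end, in the units of the state.
- read_state(): the state, without advancing time (a new reading comes with each control period).
- vision.read_camera(name): name is "side" or "top"; returns the picture (400x640x3 uint8, red, green, blue); there is no depth.
- vision.calibration(name): a dict with "vfov" (degrees; the focal length in pixels is half the picture's height over the tangent of half this angle, whatever the lens; pixels are square), "cx", "cy" (the principal point, pixels), "R" (3x3) and "t" (3): a world point X has camera coordinates R X + t. Camera axes: x right, y down, z forward; pixel columns grow to the right and rows downward; lengths in m; the calibration is good to about 2 mm. A picture is of the moment at which its call begins. calibration takes no time and is no camera call.
- ticket.finish_job(): hands the job in; it is judged then, once.
The state is a dict: "time": time; "q": joint angles; "joint_vel": joint speeds; "joint_torque": joint torques, N m; "tool_pos": TCP position; "tcp_rot": TCP orientation; "wrist_force": force on the tool from outside, world axes, zero at the start; "torque": the same for the moment, N m; "width": opening from 0.0 (shut) to 1.0 (fully open); "grip_force": force on a finger pad.
Only numpy, scipy, OpenCV 4.12 (cv2) and the standard library are available. Lean on these libraries where they do the work, as an engineer would, in place of code of your own. Each camera call takes 0.05 s, during which the arm holds its last target. There are 200 camera calls.

TASK

Reset the black sampling accessory: press its push button fully down and let it come back up. Then pick up the metal cover by its grip bar, set it square on the accessory's deck and slide it about until its hidden hole drops over the locating pin, and press it down flush against the sprung switch plate. Finish while still holding the cover pressed down, and leave everything else where it stands.

Things in the scene. Friction and masses are not known exactly. Their poses are not given: they have to be found in the camera images.
- accessory: Fixed black box 220 (x) x 190 (y) x 70 mm high with a steel deck on top, turned up to 0.3 rad. Origin: centre of its underside, z up; deck at z 70 mm. On the deck (mm): locating pin at x 0, y 20, in the dark steel switch plate (60 x 50); push button at x -78, y -58 (robot's side, right); folded clamp post 45 high at x 82, y 29 to 77; a small jar near x 80, y -62.
- pin_top (a point): Tip of the fixed upright steel locating pin, 10 mm in diameter, its top 3 mm tapered to 5 mm across. The tip is 12 mm above the deck, 8 mm above the raised switch plate. The cover's underside is 82 mm above the bench when it rests on the tip, 74 mm when dropped over the pin onto the raised plate, 70 mm when pressed flush on the deck.
- button_top (a point): Centre of the top of the round push button (24 mm across, plain grey, in a black housing on the deck); pressed straight down; it moves down with the button.
- button (a joint): Travel of the push button: 0 up, 0.006 m fully down; a spring (about 5 N when fully down) brings it back.
- switch_plate (a joint): Travel of the sprung switch plate round the pin: 0 up (its top 4 mm above the deck), about 0.004 m down when the cover on it is pressed flush on the deck. Its spring pushes up with about 3.5 N at 0 and 9.5 N at 0.004, so the cover's weight alone does not press it flush.
- cover: Loose aluminium plate 90 (x) x 70 (y) x 14 mm, about 0.25 kg, flat on the bench right of the accessory. Black upright grip bar on top: 44 mm along x, 14 mm thick in y, 14 to 50 mm above the underside. Origin: centre of the underside, z up; there is a 13 mm hole, 14 mm deep, closed above by the bar. Fits either way round, long side along the accessory's x.
- sample_jar: Bystander: small jar, 26 mm across, 28 mm high, standing on the accessory's deck. Origin: centre of the underside.
- vial: Bystander: small black-capped jar, 22 mm across, 35 mm high, standing between cover and accessory. Origin: centre of the underside.
- dish: Bystander: white shallow dish, 76 mm across, 16 mm high, on the bench. Origin: centre of the underside.
- beaker: Bystander: glass beaker, 68 mm across, 85 mm high. Origin: centre of the underside.
- bottle: Bystander: white plastic bottle, 64 mm across, 150 mm high, beyond the accessory. Origin: centre of the underside.
- screwdriver: Bystander: screwdriver 170 mm long, lying at the robot's right.
- tweezers: Bystander: steel tweezers 120 mm long, lying at the robot's right.
Not all that is in view belongs to the job. Leave any blue, purple or yellow look-alike of the cover alone.

How it is judged:
On the way, in this order (a step that is already met when the one before it is completed fails the run):
1. the push button is pressed fully down (value of joint button above 0.005 m), for 0.05 s.
2. the push button is let go and comes back up (value of joint button below 0.0015 m), for 0.1 s.
3. the cover has dropped over the locating pin (z of cover in the frame of accessory below 0.0765 m and horizontal distance between cover and pin_top below 0.0035 m), for 0.1 s.
At the end, for the whole second after the job is handed in: Cover over the pin within 3.5 mm, square within 0.14 rad (either way round), level within 0.06 rad, flush on the deck within 1.5 mm, switch plate at least 3 mm down, fingers still on the cover with over 3 N, cover still, push button up, every bystander within 30 mm of its start (horizontal distance between cover and pin_top below 0.0035 m and angle between the x axis of cover and the x axis of accessory, either way round below 0.14 rad and angle between cover's own z axis and vertical below 0.06 rad and z of cover in the frame of accessory between 0.068 and 0.0715 m and value of joint switch_plate above 0.003 m and value of joint button below 0.0015 m and contact force between the fingers and cover above 3 N and linear speed of cover below 0.02 m/s and distance of each of sample_jar, vial, dish, beaker, bottle, screwdriver, tweezers from where it was at the start of the episode below 0.03 m); the arm keeps its last pose, push and grip.
It fails at once if a bystander is knocked away or over (distance of any of sample_jar, vial, dish, beaker, bottle, screwdriver, tweezers from where it was at the start of the episode above 0.04 m or angle between any of sample_jar, vial, dish, beaker, bottle's own z axis and vertical above 0.6 rad).
It also fails if it takes over 58 s, if anything falls off the work surface, if the arm or the gripper's body presses on something with over 40 N, if the wrist force passes 120 N, or if a joint passes its speed limit or range.

## Working session

There is one attempt and no reset: what is moved stays moved. The work goes in short steps, Python scripts to look and compute and a tool call to move; the robot and the scene stay as the last step left them, time stands still between calls to the robot, and variables do not carry over. Pictures are saved under pics/ and viewed, at most 10 in all, crops included, and the job is handed in when it is done.

Besides the shell and the picture viewer there is one more tool, called after "Request:" by a JSON object that holds its "method" and its "body". jog_arm: Moves the arm, as the interface text tells. Its arguments: {"type":"object","properties":{"turn":{"type":"array","items":{"type":"array","items":{"type":"number"}}},"delta_pos":{"type":"array","items":{"type":"array","items":{"type":"number"}}},"gripper":{"type":"array","items":{"type":"number"}},"grip_force":{"type":"number"}},"required":["turn","delta_pos","gripper"]}

```bash
mkdir -p pics; python3 - <<'E'
from workcell import read_state, vision
import cv2
for n in("side","top"):
    im=vision.read_camera(n); cv2.imwrite(f"pics/{n}0.png",im[:,:,::-1])
    c=vision.calibration(n); print(n,c)
    print(-c["R"].T@c["t"])
s=read_state(); print(s)
E
```

```text
side {'vfov': 54.910731959319214, 'cx': 312.18861244796415, 'cy': 194.00403116133631, 'R': array([[-0.97902725, -0.20276378,  0.01981153],
       [-0.15414577,  0.6736575 , -0.7227895 ],
       [ 0.13320934, -0.71068448, -0.69078423]]), 't': array([0.50219597, 0.22080108, 0.76899419])}
[0.42326188 0.49959508 0.68085248]
top {'vfov': 46.372767374109685, 'cx': 315.38694695113924, 'cy': 197.09634883726537, 'R': array([[-0.02640071, -0.9996456 ,  0.00341728],
       [-0.99479634,  0.02593582, -0.09852701],
       [ 0.09840347, -0.00600068, -0.99512851]]), 't': array([-0.09753123,  0.57252185,  1.08598102])}
[ 0.46010345 -0.10582887  1.13743284]
{'time': 0.1, 'q': array([-1.17086563e+00,  2.64680842e-01,  1.60523131e+00,  2.13468613e-05,
        1.27370390e+00, -3.68725868e-02]), 'joint_vel': array([-0.00114958, -0.00157503, -0.00345232, -0.00271412,  0.0002515 ,
        0.00042804]), 'joint_torque': array([ 4.36207065e-04, -5.16706574e+01, -3.68590236e+01, -5.58954969e-05,
        6.24585198e-03,  2.21588081e-09]), 'tool_pos': array([ 0.28532101, -0.61100785,  0.23008779]), 'tcp_rot': array([-3.06501977e+00, -6.80245720e-01,  5.41928742e-04]), 'wrist_force': array([-0.03120533, -0.52530334,  0.59185828]), 'torque': array([-0.0644518 ,  0.04621496,  0.00643349]), 'grip_force': 0.0, 'width': 1.0017384298800713}
```

View pics/top0.png

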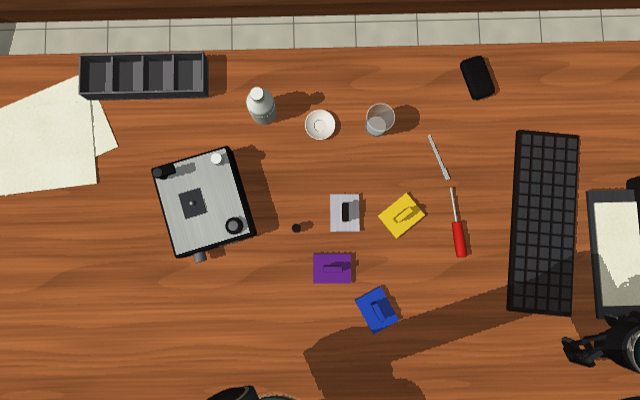

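View pics/side0.png

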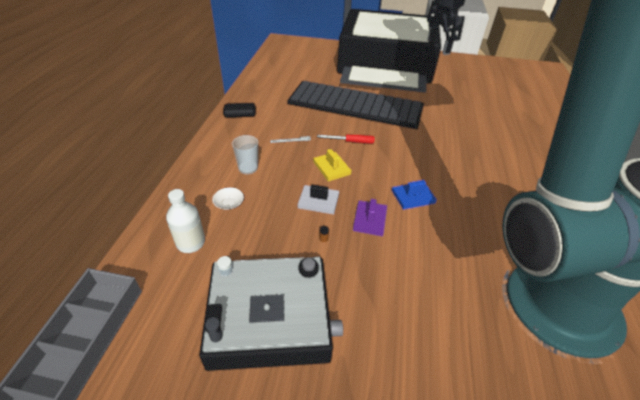

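Top view: the accessory is centred near (205,203), with its button at (235,226), plate and pin at (193,204), jar at (217,158) and clamp at (165,170). The silver cover is at (345,212), its bar at (347,211), and the vial at (297,228). In the side view the accessory is at (267,310) and the cover at (319,199). Next I'll measure them.

```bash
cat > h.py <<'E'
import numpy as np, cv2
from workcell import read_state, vision
def cal(n):
    c=vision.calibration(n); f=200/np.tan(np.radians(c["vfov"]/2)); return c,f
def ray(n,p,z):
    c,f=cal(n); d=c["R"].T@np.array([(p[0]-c["cx"])/f,(p[1]-c["cy"])/f,1]); o=-c["R"].T@c["t"]
    return o+d*(z-o[2])/d[2]
def proj(n,X):
    c,f=cal(n); v=c["R"]@np.array(X)+c["t"]; return np.array([f*v[0]/v[2]+c["cx"],f*v[1]/v[2]+c["cy"]])
def big(m):
    cs,_=cv2.findContours(m,cv2.RETR_EXTERNAL,cv2.CHAIN_APPROX_NONE); return max(cs,key=cv2.contourArea)
def blob(n,im,box,fn,z,name=""):
    x0,y0,x1,y1=box; h=cv2.cvtColor(im,cv2.COLOR_RGB2HSV).astype(int)[y0:y1,x0:x1]
    m=fn(h[...,0],h[...,1],h[...,2]).astype(np.uint8)*255
    c=big(m).reshape(-1,2)+[x0,y0]
    w=np.array([ray(n,p,z)[:2] for p in c])*1000
    r=cv2.minAreaRect(w.astype(np.float32))
    print(n,name,"n",len(c),"pxmean",c.mean(0).round(1),"rect c",np.round(r[0],1),"size",np.round(r[1],1),"ang",round(r[2],1)); return r
E
python3 - <<'E'
from h import *
T=cv2.imread("pics/top0.png")[:,:,::-1]; S=cv2.imread("pics/side0.png")[:,:,::-1]
dark=lambda h,s,v:(v<85)
grey=lambda h,s,v:(s<60)&(v>110)
blob("top",T,(145,140,265,262),grey,.07,"deck"); blob("side",S,(195,250,340,360),grey,.07,"deck")
pl=lambda h,s,v:(v<110)
blob("top",T,(176,184,212,222),pl,.074,"plate"); blob("side",S,(240,285,292,330),pl,.074,"plate")
blob("top",T,(326,190,366,236),grey,.014,"cover"); blob("side",S,(295,180,345,216),lambda h,s,v:(s<70)&(v>90),.014,"cover")
blob("top",T,(332,195,358,230),dark,.05,"bar");blob("side",S,(300,180,335,205),dark,.05,"bar")
blob("top",T,(222,214,246,238),dark,.07,"btn");blob("side",S,(296,255,322,280),dark,.07,"btn")
blob("top",T,(285,215,310,240),dark,.035,"vial")
blob("top",T,(205,148,230,168),lambda h,s,v:(v>215),.098,"jar")
a=[cv2.resize(T[135:265,145:375],None,fx=3.4,fy=3.4,interpolation=cv2.INTER_CUBIC)]
cv2.imwrite("pics/crop0.png",a[0][:,:,::-1])
cv2.imwrite("pics/crop1.png",cv2.resize(S[170:370,190:350],None,fx=3,fy=3,interpolation=cv2.INTER_CUBIC)[:,:,::-1])
E
```

```text
top deck n 365 pxmean [200.4 196.8] rect c [564.8 151.3] size [204.7 173.2] ang 15.6
side deck n 489 pxmean [265.8 304.1] rect c [566.7 149.6] size [204.7 189.4] ang 15.7
top plate n 88 pxmean [192.1 202.9] rect c [559.7 169.3] size [59.5 51.1] ang 15.6
side plate n 112 pxmean [266.5 308.2] rect c [559.9 172.8] size [57.7 49.4] ang 15.8
top cover n 129 pxmean [344.2 212.3] rect c [ 532.2 -181.6] size [69.8 89.3] ang 88.5
side cover n 130 pxmean [318.3 199.8] rect c [ 533.9 -173.1] size [85.8 93.7] ang 89.6
top bar n 45 pxmean [345.1 211.7] rect c [ 530.9 -180.6] size [14.  42.1] ang 88.2
side bar n 51 pxmean [318.8 191.6] rect c [ 531.1 -161.8] size [38.8 44.9] ang 10.1
top btn n 50 pxmean [234.  225.4] rect c [505.8  75.2] size [37.7 39.5] ang 17.0
side btn n 68 pxmean [308.  268.4] rect c [507.7  72.2] size [34.7 39.2] ang 11.2
top vial n 24 pxmean [296.3 227.5] rect c [498.3 -64.9] size [18.9 16.5] ang 88.5
top jar n 26 pxmean [215.5 157.9] rect c [658.4 110.6] size [20.3 20.7] ang 89.6
```

View pics/crop0.png

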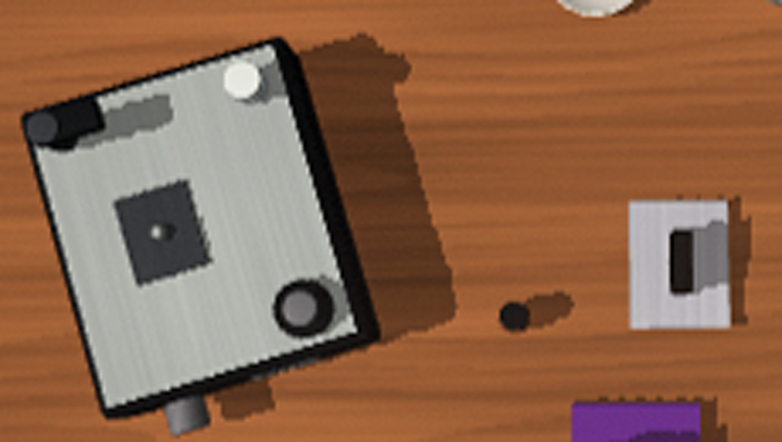

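View pics/crop1.png

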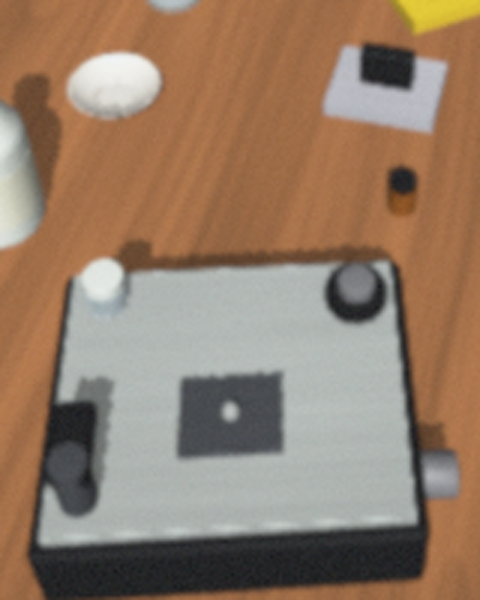

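The crops show the pin tip at top px (191.2,203.2) and side px (266.7,307). The button's grey top is at top (233.8,225) and side (309,264.7). The cover is clear of other objects, and the vial is between it and the accessory. I'll triangulate these points.

```bash
cat >> h.py <<'E'
def tri(a,b):
    A=[];B=[]
    for n,p in(("top",a),("side",b)):
        c,f=cal(n);d=c["R"].T@np.array([(p[0]-c["cx"])/f,(p[1]-c["cy"])/f,1]);d/=np.linalg.norm(d);P=np.eye(3)-np.outer(d,d);A.append(P);B.append(P@(-c["R"].T@c["t"]))
    return np.linalg.solve(sum(A),sum(B))
def tool():
    s=read_state();R=cv2.Rodrigues(np.array(s["tcp_rot"]))[0];return s,R
E
python3 - <<'E'
from h import *
print("pin",tri((191.2,203.2),(266.7,307)),ray("top",(191.2,203.2),.082),ray("side",(266.7,307),.082))
print("btn",tri((233.8,225),(309,264.7)))
for z in(.08,.085,.09,.095):print(z,ray("top",(233.8,225),z),ray("side",(309,264.7),z))
a=np.radians(15.65);R=np.array([[np.cos(a),-np.sin(a)],[np.sin(a),np.cos(a)]])
for c in([559.8,171.0],):
    o=np.array(c)-R@[0,20]; print("origin",o,"btn",o+R@[-78,-58],"jar",o+R@[80,-62])
s,Rt=tool();print(Rt.round(3))
X=np.array([.507,.0765,.13]);print("to btn tool",Rt.T@(X-s["tool_pos"]))
E
```

```text
pin [0.55921766 0.17174508 0.07395124] [0.55790966 0.16953381 0.082     ] [0.55797913 0.17614335 0.082     ]
btn [0.50577987 0.07361477 0.08132526]
0.08 [0.5061005  0.07387064 0.08      ] [0.5056972  0.07265666 0.08      ]
0.085 [0.50588301 0.07302094 0.085     ] [0.50501121 0.07620944 0.085     ]
0.09 [0.50566551 0.07217124 0.09      ] [0.50432522 0.07976221 0.09      ]
0.095 [0.50544802 0.07132155 0.095     ] [0.50363924 0.08331498 0.095     ]
origin [565.19520472 151.74144953] btn [505.73295159  74.85035478] jar [658.95454121 113.62076197]
[[ 0.906  0.423 -0.001]
 [ 0.423 -0.906  0.002]
 [ 0.    -0.002 -1.   ]]
to btn tool [ 0.49169917 -0.52897625  0.1012039 ]
```

Request:
{"method": "jog_arm", "body": {"turn": [[0,0,0],[0,0,0],[0,0,0],[0,0,0],[0,0,0],[0,0,0],[0,0,0],[0,0,0],[0,0,0],[0,0,0],[0,0,0],[0,0,0],[0,0,0],[0,0,0],[0,0,0],[0,0,0],[0,0,0],[0,0,0],[0,0,0],[0,0,0]], "delta_pos": [[0.0272,-0.0294,0.002],[0.0272,-0.0294,0.002],[0.0272,-0.0294,0.002],[0.0272,-0.0294,0.002],[0.0272,-0.0294,0.002],[0.0272,-0.0294,0.002],[0.0272,-0.0294,0.002],[0.0272,-0.0294,0.002],[0.0272,-0.0294,0.002],[0.0272,-0.0294,0.002],[0.0272,-0.0294,0.002],[0.0272,-0.0294,0.002],[0.0272,-0.0294,0.002],[0.0272,-0.0294,0.002],[0.0272,-0.0294,0.002],[0.0272,-0.0294,0.002],[0.0272,-0.0294,0.002],[0.0272,-0.0294,0.002],[0,0,0.03],[0,0,0.03]], "gripper": [0,0,0,0,0,0,0,0,0,0,0,0,0,0,0,0,0,0,0,0], "grip_force": 40}}

```text
time: 1.77
tool_pos: [0.5078, 0.0779, 0.1365]
tcp_rot: [3.065, 0.688, 0.009]
wrist_force: [0.4, -0.2, -1.3]
width: -0.001
grip_force: 0.0
```

Request:
{"method": "jog_arm", "body": {"turn": [[0,0,0],[0,0,0],[0,0,0]], "delta_pos": [[-0.002,0.003,0.015],[0,0,0.014],[0,0,0]], "gripper": [0,0,0]}}

```text
time: 2.02
tool_pos: [0.5013, 0.0713, 0.1023]
tcp_rot: [-3.066, -0.681, 0.012]
wrist_force: [-1.0, 0.1, 0.3]
width: -0.002
grip_force: 0.0
```

```bash
python3 - <<'E'
from h import *
S=vision.read_camera("side");T=vision.read_camera("top")
s,R=tool();print(s["tool_pos"],s["wrist_force"]);print(R.round(3))
print(proj("side",s["tool_pos"]),proj("side",[.5057,.0743,.083]))
a=cv2.resize(S[200:320,250:390],None,fx=4,fy=4,interpolation=cv2.INTER_CUBIC)
cv2.imwrite("pics/btn.png",a[:,:,::-1])
E
```

```text
[0.50404992 0.07141672 0.10566773] [ 0.69246767  0.50143203 -0.3209047 ]
[[ 0.906  0.423 -0.002]
 [ 0.423 -0.906 -0.   ]
 [-0.002 -0.001 -1.   ]]
[310.20562741 256.0552943 ] [308.83920775 264.45261844]
```

View pics/btn.png

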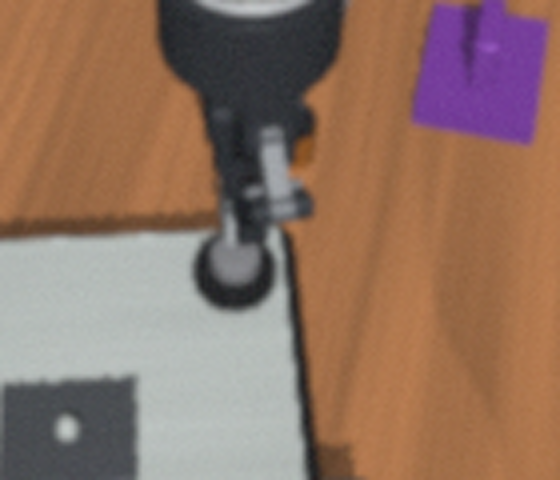

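The fingers' tip is at crop (240,235), just above and behind the grey button top at (235,262). That agrees with the estimate, so I'll press.

Request:
{"method": "jog_arm", "body": {"turn": [[0,0,0],[0,0,0],[0,0,0],[0,0,0],[0,0,0]], "delta_pos": [[0.003,-0.002,0.008],[0,0,0.006],[0,0,0.004],[0,0,0.003],[0,0,0.0]], "gripper": [0,0,0,0,0]}}

```text
time: 2.53
tool_pos: [0.5078, 0.0748, 0.0863]
tcp_rot: [-3.067, -0.68, -0.003]
wrist_force: [0.3, 0.9, 4.5]
width: -0.001
grip_force: 2.3
```

Request:
{"method": "jog_arm", "body": {"turn": [[0,0,0],[0,0,0],[0,0,0]], "delta_pos": [[0,0,0.003],[0,0,0],[0,0,0.0]], "gripper": [0,0,0]}}

```text
time: 2.78
tool_pos: [0.508, 0.0748, 0.0858]
tcp_rot: [3.067, 0.68, 0.003]
wrist_force: [-6.5, -0.1, 20.1]
width: 0.006
grip_force: 9.9
```

Request:
{"method": "jog_arm", "body": {"turn": [[0,0,0],[0,0,0],[0,0,0]], "delta_pos": [[0,0,0.003],[0,0,0],[0,0,0.0]], "gripper": [0,0,0]}}

```text
time: 3.03
tool_pos: [0.5082, 0.0748, 0.0855]
tcp_rot: [3.067, 0.681, 0.003]
wrist_force: [-14.1, -0.6, 37.7]
width: 0.003
grip_force: 18.6
```

Request:
{"method": "jog_arm", "body": {"turn": [[0,0,0],[0,0,0],[0,0,0]], "delta_pos": [[0,0,-0.006],[0,0,0],[0,0,0.0]], "gripper": [0,0,0]}}

```text
time: 3.28
tool_pos: [0.5082, 0.0748, 0.087]
tcp_rot: [3.067, 0.68, 0.006]
wrist_force: [1.2, 1.2, 4.5]
width: -0.002
grip_force: 2.1
```

Request:
{"method": "jog_arm", "body": {"turn": [[0,0,0],[0,0,0],[0,0,0]], "delta_pos": [[0,0,-0.002],[0,0,0],[0,0,0.0]], "gripper": [0,0,0]}}

```text
time: 3.53
tool_pos: [0.5077, 0.0746, 0.0877]
tcp_rot: [3.067, 0.681, 0.003]
wrist_force: [2.7, 1.0, 3.8]
width: -0.001
grip_force: 1.9
```

Request:
{"method": "jog_arm", "body": {"turn": [[0,0,0],[0,0,0],[0,0,0]], "delta_pos": [[0,0,-0.002],[0,0,0],[0,0,0.0]], "gripper": [0,0,0]}}

```text
time: 3.78
tool_pos: [0.5066, 0.0744, 0.0891]
tcp_rot: [3.067, 0.681, -0.001]
wrist_force: [2.1, -0.4, 3.7]
width: 0.0
grip_force: 1.5
```

Request:
{"method": "jog_arm", "body": {"turn": [[0,0,0],[0,0,0],[0,0,0]], "delta_pos": [[0,0,-0.006],[0,0,0],[0,0,0.0]], "gripper": [0,0,0]}}

```text
time: 4.03
tool_pos: [0.5054, 0.0744, 0.0946]
tcp_rot: [-3.067, -0.681, 0.004]
wrist_force: [-0.1, -0.2, -0.2]
width: -0.001
grip_force: 0.0
```

The force and position trace fits the button's spring. It bottomed at TCP z 0.0855 and came back up. Next I'll go to the cover.

Request:
{"method": "jog_arm", "body": {"turn": [[0,0,0.0932],[0,0,0.0932],[0,0,0.0932],[0,0,0.0932],[0,0,0.0932],[0,0,0],[0,0,0],[0,0,0],[0,0,0],[0,0,0],[0,0,0],[0,0,0],[0,0,0],[0,0,0],[0,0,0],[0,0,0]], "delta_pos": [[0,0,-0.015],[0,0,-0.015],[0,0,-0.015],[0,0,-0.015],[0,0,-0.015],[0.0048,0.0365,0],[0.0048,0.0365,0],[0.0048,0.0365,0],[0.0048,0.0365,0],[0.0048,0.0365,0],[0.0048,0.0365,0],[0.0048,0.0365,0],[0,0,0.03],[0,0,0.03],[0,0,0.02],[0,0,0]], "gripper": [0,0,0,0.06,0.06,0.06,0.06,0.06,0.06,0.06,0.06,0.06,0.06,0.06,0.06,0.06]}}

```text
time: 5.37
tool_pos: [0.5274, -0.1803, 0.0841]
tcp_rot: [-3.137, 0.047, 0.018]
wrist_force: [-2.1, -0.1, -0.9]
width: 0.707
grip_force: 0.0
```

```bash
python3 - <<'E'
from h import *
S=vision.read_camera("side");T=vision.read_camera("top")
s,R=tool();print(s["tool_pos"]);print(R.round(3),s["width"])
print(proj("side",s["tool_pos"]),proj("side",[.5315,-.181,.05]))
print("want tool",R.T@(np.array([.5315,-.181,.018])-s["tool_pos"]))
cv2.imwrite("pics/cov.png",cv2.resize(S[110:230,250:390],None,fx=4,fy=4,interpolation=cv2.INTER_CUBIC)[:,:,::-1])
E
```

```text
[ 0.53120646 -0.18128031  0.08894237]
[[ 1.    -0.029 -0.004]
 [-0.029 -1.     0.001]
 [-0.004 -0.001 -1.   ]] 0.7007469333154436
[320.95077538 173.85288699] [320.2400068  186.09068476]
want tool [ 0.00055907 -0.00019244  0.07094107]
```

View pics/cov.png

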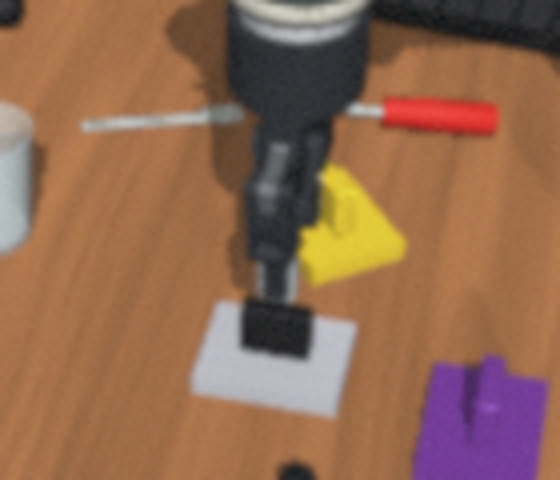

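The fingers straddle the bar, which is at crop (278,325), and are centred on it in x. I'll go down and grip.

Request:
{"method": "jog_arm", "body": {"turn": [[0,0,0],[0,0,0],[0,0,0],[0,0,0],[0,0,0],[0,0,0],[0,0,0],[0,0,0],[0,0,0],[0,0,0]], "delta_pos": [[0,0,0.03],[0,0,0.02],[0,0,0.012],[0,0,0.006],[0,0,0],[0,0,0],[0,0,0],[0,0,0],[0,0,0],[0,0,0]], "gripper": [0.06,0.06,0.06,0.06,0.06,0,0,0,0,0], "grip_force": 60}}

```text
time: 6.3
tool_pos: [0.5341, -0.1822, 0.0238]
tcp_rot: [3.14, -0.046, 0.004]
wrist_force: [0.3, 0.8, 4.8]
width: 0.149
grip_force: 60.7
```

Request:
{"method": "jog_arm", "body": {"turn": [[0,0,0],[0,0,0],[0,0,0],[0,0,0],[0,0,0],[0,0,0],[0,0,0]], "delta_pos": [[0,0,0],[0,0,0],[0,0,-0.01],[0,0,-0.02],[0,0,-0.03],[0,0,-0.03],[0,0,0]], "gripper": [0,0,0,0,0,0,0]}}

```text
time: 6.88
tool_pos: [0.5368, -0.1835, 0.1191]
tcp_rot: [3.137, -0.046, 0.015]
wrist_force: [1.9, -1.1, -1.1]
width: 0.152
grip_force: 59.6
```

```bash
python3 - <<'E'
from h import *
S=vision.read_camera("side");T=vision.read_camera("top")
s,R=tool();print(s["tool_pos"],s["wrist_force"],s["torque"]);print(R.round(3),s["width"],s["grip_force"])
cv2.imwrite("pics/lift.png",cv2.resize(S[110:230,250:390],None,fx=4,fy=4,interpolation=cv2.INTER_CUBIC)[:,:,::-1])
E
```

```text
[ 0.53366954 -0.18227223  0.11398915] [-1.01042042  0.14250091 -2.79833436] [ 0.04278501  0.05399565 -0.02376594]
[[ 1.    -0.029  0.003]
 [-0.029 -1.    -0.001]
 [ 0.003  0.001 -1.   ]] 0.15380418077325061 59.63050425052643
```

View pics/lift.png

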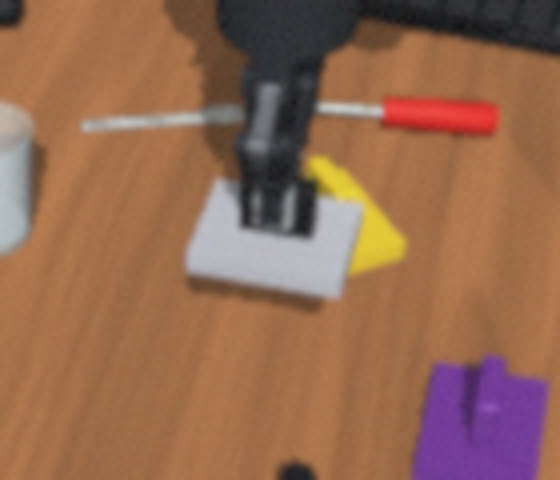

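The cover is held level; its opening reads 13 mm. I'll lift it, square it to the accessory's yaw and carry it over the pin.

Request:
{"method": "jog_arm", "body": {"turn": [[0,0,-0.1],[0,0,-0.1],[0,0,-0.102],[0,0,0],[0,0,0],[0,0,0],[0,0,0],[0,0,0],[0,0,0],[0,0,0],[0,0,0],[0,0,0],[0,0,0],[0,0,0],[0,0,0],[0,0,0]], "delta_pos": [[0,0,-0.012],[0,0,-0.012],[0,0,-0.012],[0.0122,-0.0333,0],[0.0122,-0.0333,0],[0.0122,-0.0333,0],[0.0122,-0.0333,0],[0.0122,-0.0333,0],[0.0122,-0.0333,0],[0.0122,-0.0333,0],[0.0122,-0.0333,0],[0.0122,-0.0333,0],[0.0122,-0.0333,0],[0,0,0],[0,0,0],[0,0,0]], "gripper": [0,0,0,0,0,0,0,0,0,0,0,0,0,0,0,0]}}

```text
time: 8.32
tool_pos: [0.5589, 0.1712, 0.1461]
tcp_rot: [3.111, 0.429, -0.007]
wrist_force: [0.7, 0.2, -1.3]
width: 0.154
grip_force: 59.9
```

```bash
python3 - <<'E'
from h import *
S=vision.read_camera("side");T=vision.read_camera("top")
s,R=tool();print(s["tool_pos"],s["wrist_force"]);print(R.round(3),s["width"])
cv2.imwrite("pics/o_t.png",T[:,:,::-1]);cv2.imwrite("pics/o_s.png",S[:,:,::-1])
a=cv2.resize(T[135:265,140:260],(540,585),interpolation=cv2.INTER_CUBIC);b=cv2.resize(S[240:370,195:345],None,fx=1.7,fy=1.7)
c=np.zeros((585,800,3),np.uint8);c[:,:540]=a;c[:b.shape[0],540:540+b.shape[1]]=b
cv2.imwrite("pics/over.png",c[:,:,::-1])
E
```

```text
[0.55954772 0.17033858 0.14691848] [-0.41679916 -0.34623683 -2.04088063]
[[ 0.963  0.268 -0.003]
 [ 0.268 -0.963 -0.001]
 [-0.003  0.    -1.   ]] 0.15055362747786877
```

View pics/over.png

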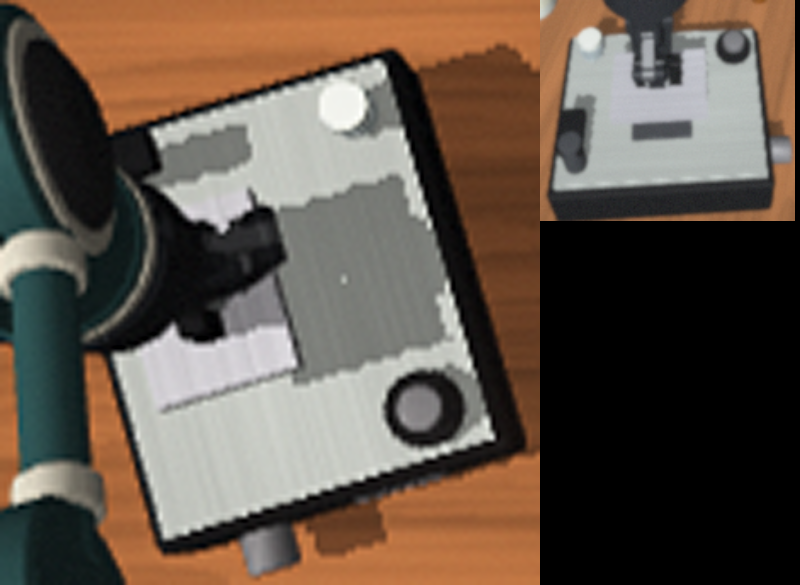

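Top-view crop: the cover's right and bottom edges meet at the corner (298,368), and the cover is square to the deck. I'll go down to about 5 mm above the pin and measure the cover against the accessory.

Request:
{"method": "jog_arm", "body": {"turn": [[0,0,0],[0,0,0],[0,0,0],[0,0,0]], "delta_pos": [[0,0,0.02],[0,0,0.017],[0,0,0],[0,0,0]], "gripper": [0,0,0,0]}}

```text
time: 8.75
tool_pos: [0.5592, 0.17, 0.1099]
tcp_rot: [3.112, 0.424, -0.006]
wrist_force: [1.0, -0.4, -2.3]
width: 0.152
grip_force: 59.8
```

```bash
python3 - <<'E'
from h import *
S=vision.read_camera("side");T=vision.read_camera("top")
s,R=tool();print(s["tool_pos"],s["wrist_force"],R[:2,0])
cv2.imwrite("pics/o2_t.png",T[:,:,::-1]);cv2.imwrite("pics/o2_s.png",S[:,:,::-1])
a=cv2.resize(T[160:240,160:230],(480,549),interpolation=cv2.INTER_CUBIC);b=cv2.resize(S[260:350,230:310],(320,360),interpolation=cv2.INTER_CUBIC)
c=np.zeros((549,800,3),np.uint8);c[:,:480]=a;c[:360,480:]=b
cv2.imwrite("pics/over2.png",c[:,:,::-1])
# expected cover top corners if cover centred on pin
a=np.radians(15.65);Q=np.array([[np.cos(a),-np.sin(a)],[np.sin(a),np.cos(a)]])
z=s["tool_pos"][2]-.0235+.014
for p in((.559,.1705),):
  for d in((-.045,-.035),(.045,-.035),(-.045,.035),(.045,.035)):
    X=[*(np.array(p)+Q@d),z]; t=proj("top",X);q=proj("side",X); print(d,((t-[160,160])*6.857).round(),((q-[230,260])*4+[480,0]).round())
E
```

```text
[0.56108943 0.17097213 0.1120566 ] [ 0.45645944 -0.24566029 -1.41855364] [0.96336158 0.2682047 ]
(-0.045, -0.035) [336. 388.] [729.  75.]
(0.045, -0.035) [261. 125.] [523.  85.]
(-0.045, 0.035) [127. 452.] [735. 221.]
(0.045, 0.035) [ 53. 187.] [512. 233.]
```

View pics/over2.png

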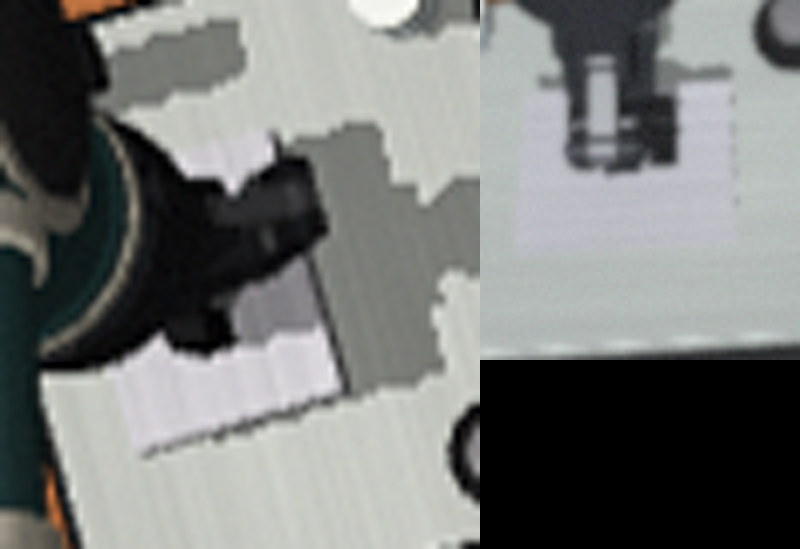

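The cover's corner in the top view is at crop (342,390) and its near edge in the side view is at about row 245. Both views say it needs about 2 mm more in +y. I'll correct that and go down gently.

Request:
{"method": "jog_arm", "body": {"turn": [[0,0,0],[0,0,0],[0,0,0],[0,0,0],[0,0,0]], "delta_pos": [[0.0005,-0.002,0],[0,0,0.003],[0,0,0.002],[0,0,0.001],[0,0,0]], "gripper": [0,0,0,0,0], "grip_force": 90}}

```text
time: 9.27
tool_pos: [0.5602, 0.1738, 0.105]
tcp_rot: [3.112, 0.428, -0.001]
wrist_force: [-0.4, -0.2, -1.9]
width: 0.143
grip_force: 91.0
```

Request:
{"method": "jog_arm", "body": {"turn": [[0,0,0],[0,0,0]], "delta_pos": [[0,0,0.002],[0,0,0]], "gripper": [0,0]}}

```text
time: 9.43
tool_pos: [0.5606, 0.1737, 0.1032]
tcp_rot: [3.112, 0.428, 0.0]
wrist_force: [-0.1, -0.3, -1.7]
width: 0.14
grip_force: 91.4
```

Request:
{"method": "jog_arm", "body": {"turn": [[0,0,0],[0,0,0]], "delta_pos": [[0,0,0.002],[0,0,0]], "gripper": [0,0]}}

```text
time: 9.6
tool_pos: [0.5604, 0.1733, 0.101]
tcp_rot: [3.111, 0.428, -0.001]
wrist_force: [-0.1, -1.8, -2.5]
width: 0.143
grip_force: 91.4
```

Request:
{"method": "jog_arm", "body": {"turn": [[0,0,0],[0,0,0]], "delta_pos": [[0,0,0.002],[0,0,0]], "gripper": [0,0]}}

```text
time: 9.77
tool_pos: [0.5603, 0.1732, 0.0989]
tcp_rot: [3.112, 0.427, -0.001]
wrist_force: [-0.4, -3.2, -1.5]
width: 0.147
grip_force: 91.3
```

Request:
{"method": "jog_arm", "body": {"turn": [[0,0,0],[0,0,0]], "delta_pos": [[0,0,0.002],[0,0,0]], "gripper": [0,0]}}

```text
time: 9.93
tool_pos: [0.5604, 0.1732, 0.0973]
tcp_rot: [3.112, 0.427, -0.001]
wrist_force: [-0.6, -5.2, 0.8]
width: 0.144
grip_force: 91.9
```

Request:
{"method": "jog_arm", "body": {"turn": [[0,0,0],[0,0,0]], "delta_pos": [[0,0,0.002],[0,0,0]], "gripper": [0,0]}}

```text
time: 10.1
tool_pos: [0.5605, 0.1732, 0.0958]
tcp_rot: [3.112, 0.427, -0.0]
wrist_force: [-2.2, -4.9, 3.0]
width: 0.145
grip_force: 92.3
```

A lateral force of −5 N in y shows the hole is already round the pin. The spring force starts at TCP z ≈0.097, as expected. I'll relieve the side force and press flush.

Request:
{"method": "jog_arm", "body": {"turn": [[0,0,0],[0,0,0],[0,0,0]], "delta_pos": [[0,0.001,0.002],[0,0,0],[0,0,0]], "gripper": [0,0,0]}}

```text
time: 10.35
tool_pos: [0.5607, 0.173, 0.0943]
tcp_rot: [-3.112, -0.427, 0.0]
wrist_force: [-3.5, -4.0, 5.9]
width: 0.142
grip_force: 92.7
```

Request:
{"method": "jog_arm", "body": {"turn": [[0,0,0],[0,0,0],[0,0,0]], "delta_pos": [[0,0,0.002],[0,0,0],[0,0,0]], "gripper": [0,0,0]}}

```text
time: 10.6
tool_pos: [0.5607, 0.173, 0.0939]
tcp_rot: [-3.112, -0.427, 0.0]
wrist_force: [-8.5, -4.9, 14.8]
width: 0.145
grip_force: 93.9
```

Request:
{"method": "jog_arm", "body": {"turn": [[0,0,0],[0,0,0],[0,0,0]], "delta_pos": [[0,0,0.002],[0,0,0],[0,0,0]], "gripper": [0,0,0]}}

```text
time: 10.85
tool_pos: [0.5607, 0.173, 0.0939]
tcp_rot: [-3.112, -0.427, 0.0]
wrist_force: [-11.9, -5.8, 25.4]
width: 0.143
grip_force: 95.4
```

```bash
python3 - <<'E'
from h import *
S=vision.read_camera("side");s,R=tool();print(s["tool_pos"],s["wrist_force"],s["grip_force"],R[:,2])
cv2.imwrite("pics/fin.png",cv2.resize(S[120:370,150:400],None,fx=2.3,fy=2.3,interpolation=cv2.INTER_CUBIC)[:,:,::-1])
E
```

```text
[0.56065863 0.17300871 0.09387359] [-13.09973763  -6.73870765  25.26133926] 95.43298602104187 [-1.80690486e-04  2.73602014e-04 -9.99999946e-01]
```

View pics/fin.png

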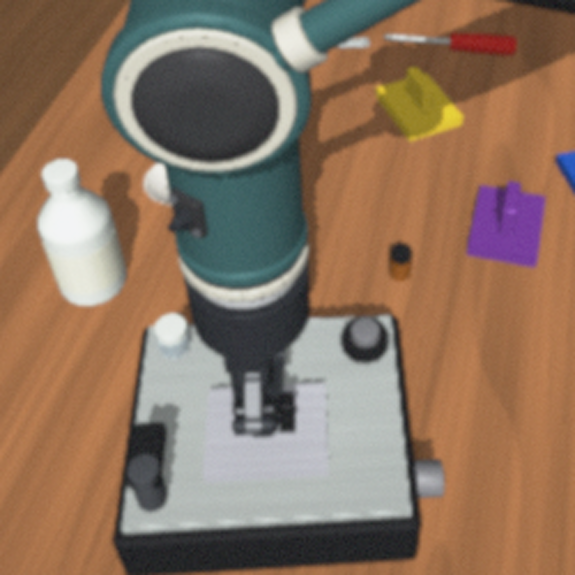

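The cover lies square and flush on the deck around (265,435) in the crop. The button is up at (365,335), and the jar, vial and bottle are where they were. I'm handing it in.

```bash
python3 -c "
from workcell import ticket
print(ticket.finish_job())"
```

```text
the job is handed in; nothing more can be done
None
```

I pressed the button and it came back up, then set the cover over the pin and handed the job in while holding it flush with about 25 N; the hand-in gave no verdict.

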